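# Free the latched drop door and clear the coaster

## Task

Press the sprung hook down through the narrow gap in the tea cupboard so that its front door is freed and drops fully open. Then push the round wooden coaster out over the front edge of the bay so that it falls into the copper tray below and lies in it, leaving the tray where it stands and all the other things undisturbed.

Things in the scene. Friction and masses are not known exactly. Their poses are not given: they have to be found in the camera images.
- cupboard: Fixed pale-wood tea cupboard, 310 mm wide (y), 210 deep (x). Origin on the stand (z = 0), mid-width, in the closed door's outer face. Its x points away from the robot into the cupboard, y left as seen from the robot, z up; yaw varies. All local figures are mm in this frame. Plinth front at x = 26.
- bay_edge (a point): Middle of the front edge of the bay's flat floor: local x 12, y 0, z 110. The bay runs back to x = 140 (rear step, top at z = 145), between end walls at y = -147 and 147 (tops z = 135). Open above but for the shelf board; its front is closed by the drop door.
- shelf_edge (a point): Middle of the lower front edge of a fixed shelf board (local x 100, z 260; 15 thick, full width, reaching back to x = 210) that hangs over the bay's rear and carries teapot and cup. So the hook and the bay's rear cannot be reached upright: come in over the door with the fingers leaning, pointing down and away along local +x, about 35 degrees from vertical (25 to 45 works).
- door (a joint): Drop-front door (rad): 0 closed and upright, 2.2 fully open. Hinged along its lower inner edge (local x 12, z 110), it opens towards the robot and down and ends as a chute sloping from the bay's edge down to about 50 mm in front of it, z = 72. A weak spring urges it open: once the hook lets go it falls open by itself within about 2 s, if nothing is in its way.
- door_edge (a point): Middle of the top edge of the dark-wood door, 290 mm wide, 12 thick (closed: local x 6, y 0, z 174); moves with it. Inside, near its right end (y = -95), the door carries a steel strap 16 mm wide with a down-turned lip (x = 38 to 46, bottom at z = 158) that the hook holds.
- hook (a joint): Sprung latch hook (rad): 0 at rest, grows as it is pressed down, frees the door at about 0.08, stop at 0.26; springs back up when let go.
- hook_press (a point): Where to press: top of the hook's arm (at rest local x 85, y -95, z 155). A dark steel arm 18 mm wide, level, from its pivot at x = 132 towards the robot to an up-turned barb (x = 29 to 36, top z = 164) in front of the door's lip. Pressed straight down here 5 mm frees the door, 12 mm is the stop; about 2 N at first, 6 N at the stop.
- gap (a point): Top middle of the narrow gap above the hook's arm: local x 95, y -95, z 175. It is 44 mm wide (y) between two upright dark guard cheeks (x = 55 to 140, 8 thick, tops z = 175), open above and towards the door; the arm lies 20 mm down in it. Closed fingers fit with their closing line along local y.
- coaster_center (a point): Centre (half-way up) of a loose round dark-wood coaster, 60 mm in diameter, 12 thick, about 45 g, lying flat on the bay's floor between the guard cheeks and two shogi pieces. Its rear edge is 50 mm or more in front of the bay's rear step: room for closed fingers behind it.
- coaster: The same coaster; origin at the centre of its underside.
- tray_floor (a point): Centre of the inner floor (4 mm above the stand) of a loose round copper tray, 212 mm across the rim, 28 high, 0.7 kg, standing just in front of the cupboard. A coaster pushed straight out (local -x) until its rear edge is past the bay's edge slides down the open door into it.
- teapot: Bystander: blue-glazed stoneware teapot, about 104 mm wide and 90 mm tall, on the cupboard's shelf board. Origin at its underside. Not to be disturbed.
- cup: Bystander: white tea cup, 72 mm wide, 60 mm tall, on the cupboard's shelf board. Origin at its underside. Not to be disturbed.
- music_box: Bystander: walnut music box 90 x 120 x 61 mm with a small brass crank, on the stand beside the cupboard. Origin at its underside. Not to be disturbed.
- caddy: Bystander: round steel tea caddy, 79 mm wide, 97 mm tall, with a wooden cap, on the stand beside the cupboard. Origin at its underside. Not to be disturbed.
- shoehorn: Bystander: flat horn shoehorn, 190 mm long, lying on the stand on the right of the tray. Origin at its underside. Not to be disturbed.
- key: Bystander: iron key, 95 mm long, lying on the stand on the left of the tray. Origin at its underside. Not to be disturbed.
- piece1: Bystander: small wooden shogi piece, 24 mm wide, 8 mm thick, lying in the bay near its left end (front one). Origin at its underside. Not to be disturbed.
- piece2: Bystander: small wooden shogi piece, 24 mm wide, 8 mm thick, lying in the bay near its left end (rear one). Origin at its underside. Not to be disturbed.

How it is judged:
By the outcome, as a careful person would: the job done as asked, in the order asked, and still so for the second after the job is handed in, with the robot touching nothing.
It also fails if it takes over 43 s, if anything falls off the work surface, if the arm or the gripper's body presses on something with over 40 N, if the wrist force passes 120 N, or if a joint passes its speed limit or range.

## Robot

A 7-joint arm with a two-finger parallel gripper is mounted at the origin on the work surface. World frame = base frame: x ahead of the robot, y to its left, z up, the work surface at z = 0. Lengths are in m, angles in rad, forces in N, time in s.
With the tool pointing down it reaches from about 0.4 to 0.85 m from the base axis. Payload 10.4 kg.
Tool frame: the origin (TCP) lies midway between the tips of the shut fingers; the grasp point (between the pads) lies 19 mm behind it (r.tcp_to_grasp is the z of the grasp point in the tool frame, in m); z points along the fingers, x is the direction in which the jaws open and shut, and the axes are right-handed (so a half turn about z gives the same grasp; the last joint's range is limited). The gripper opens to 87 mm and grips with 3 to 60 N. Pads are 19 mm wide; open, the fingers measure 117 mm over their backs; the gripper's body (75 mm by 190 mm) begins 51 mm behind the grasp point.
Start: joints at [-1.35, 0.332, -0.065, 1.46, 0.022, 1.35, -0.088], TCP at [0.151, 0.607, 0.223] pointing down, gripper open.
Joint ranges: [-2.6, 2.6], [-0.5, 2.12], [-1.47, 1.34], [0.16, 2.42], [-1.27, 4.41], [0.06, 2.06], [-2.6, 2.6]. Speed limits (rad/s): [2.22, 2.22, 2.79, 2.79, 3.14, 3.14, 3.14].

## Interface

Orientations are given as a unit quaternion [x, y, z, w].
In Python, from bench import r, camera, close_job gives the robot as it stands. The module is installed in compiled form; this text tells all that it offers.
- The arm moves only by the shell command python3 -m crank 'ROWS' [FORCE]. ROWS is JSON, a list of rows, each an object of numbers: "x", "y", "z": the shift along the tool's x, y, z scaled (see below); "ax", "ay", "az": the turn, a rotation vector about the tool's x, y, z scaled (see below); "claw": the closure, from -1 (fully open) to 1 (shut), so that 0 is half open. A call has exactly 5 rows; each row is the pose to reach, as a shift and turn from the pose commanded when the call began, along the tool's axes at that moment; what a row does not reach only later rows make up. The controller multiplies each number of a shift by 1 m and each number of a turn by 2 rad. A row lasts 1/12 s, in which the tool goes at most 41.7 mm and 7.16 degrees, less where a joint would pass 70% of its speed; a pose out of reach is approached as far as the arm can. A call with a number of a shift or a turn outside -1 to 1 is refused whole. A call with a gripper value outside its range is refused whole. The fingers move at their own pace and stop on an object; FORCE is the grip in N (left out, the last holds). Time passes only in rows, so rows that repeat a pose let the fingers close, or fill a call up. It gives the time, the measured TCP pose, the force and the opening at its end, in the units of the state.
- r.read_state(): the state, without advancing time (a new reading comes with each control period).
- camera(name): name is "side" or "top" or "wrist"; returns a dict with "color" (384x512x3 uint8, blue, green, red), "fx", "fy", "cx", "cy" (pixels), "eye" and "orientation" of the camera in the world. Camera axes: x right, y down, z forward; pixel columns grow to the right and rows downward; lengths in m; the calibration is good to about 2 mm. A picture is of the moment at which its call begins. There is no depth.
- close_job(): hands the job in, once; it reports no verdict.
The state is a dict: "time": time; "joint_positions": joint angles; "joint_vel": joint speeds; "joint_torque": joint torques, N m; "ee_pos": TCP position; "eef_rot": TCP orientation; "ft_force": force on the tool from outside, world axes, zero at the start; "torque": the same for the moment, N m; "width": finger opening in m.
Only numpy, scipy, OpenCV 4.12 (cv2) and the standard library are available. Lean on these libraries where they do the work, as an engineer would, in place of code of your own. Each camera call takes 0.05 s, during which the arm holds its last target. There are 200 camera calls.

## Working session

There is one attempt and no reset: what is moved stays moved. The work goes in short steps, Python scripts to look and compute and a shell command to move; the robot and the scene stay as the last step left them, time stands still between calls to the robot, and variables do not carry over. Pictures are saved under pics/ and viewed, about 8 in all and at most 12, crops included, and the job is handed in when it is done.

```bash
mkdir -p pics; python3 - <<'E'
from bench import r,camera
import cv2,json,numpy as np
for n in("side","top"):
    c=camera(n);cv2.imwrite(f"pics/{n}0.png",c["color"])
    print(n,{k:np.round(c[k],4).tolist() for k in c if k!="color"})
s=r.read_state();print({k:np.round(s[k],4).tolist() for k in s})
E
```

```text
side {'fx': 468.9377, 'fy': 468.9377, 'cx': 254.1847, 'cy': 188.5909, 'eye': [0.099, -0.7201, 1.1995], 'orientation': [0.9003, -0.2756, 0.0968, -0.3227]}
top {'fx': 450.477, 'fy': 450.477, 'cx': 264.3456, 'cy': 189.7078, 'eye': [0.3806, -0.0083, 1.3098], 'orientation': [-0.694, 0.7149, -0.055, 0.0653]}
{'time': 0.1, 'joint_positions': [-1.3496, 0.3328, -0.0647, 1.4609, 0.0216, 1.3499, -0.0885], 'joint_vel': [0.0008, -0.0011, -0.0001, -0.0015, 0.0005, 0.0009, -0.0001], 'joint_torque': [0.0012, -62.4542, 0.0246, -39.071, -0.0613, 0.0368, 0.0001], 'ee_pos': [0.1508, 0.6062, 0.2218], 'eef_rot': [0.7878, 0.6159, -0.0005, 0.0004], 'ft_force': [-0.1181, 0.0736, 0.3616], 'torque': [-0.0431, 0.0276, -0.0051], 'width': 0.087}
```

View pics/side0.png

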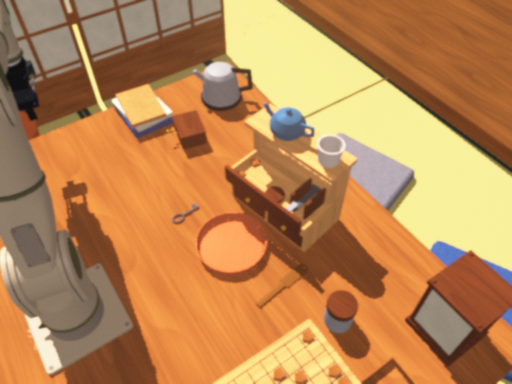

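View pics/top0.png

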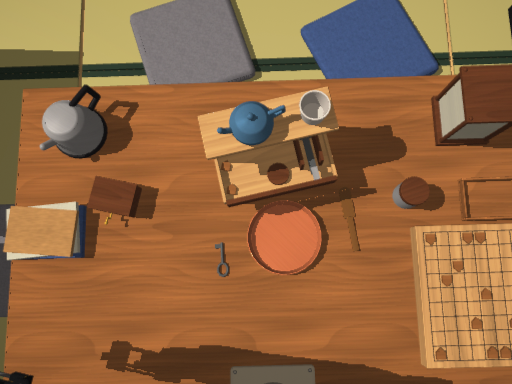

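The side view shows the cupboard with its closed door from about (228,170) to (300,240), the tray at (233,245) and the key at (186,213). In the top view the door's top edge runs from about (220,203) to (336,181), the coaster is near (279,173), the hook near (313,157) and the tray at (285,238). I'll enlarge both.

```bash
python3 - <<'E'
import cv2
t=cv2.imread("pics/top0.png")[80:210,190:345];cv2.imwrite("pics/t1.png",cv2.resize(t,None,fx=5,fy=4.6*5/4.6*0.9,interpolation=2) if 0 else cv2.resize(t,None,fx=4.5,fy=4.5,interpolation=2))
t=cv2.imread("pics/side0.png")[95:255,215:365];cv2.imwrite("pics/s1.png",cv2.resize(t,None,fx=3.7,fy=3.7,interpolation=2))
E
```

```text
(no output)
```

View pics/t1.png

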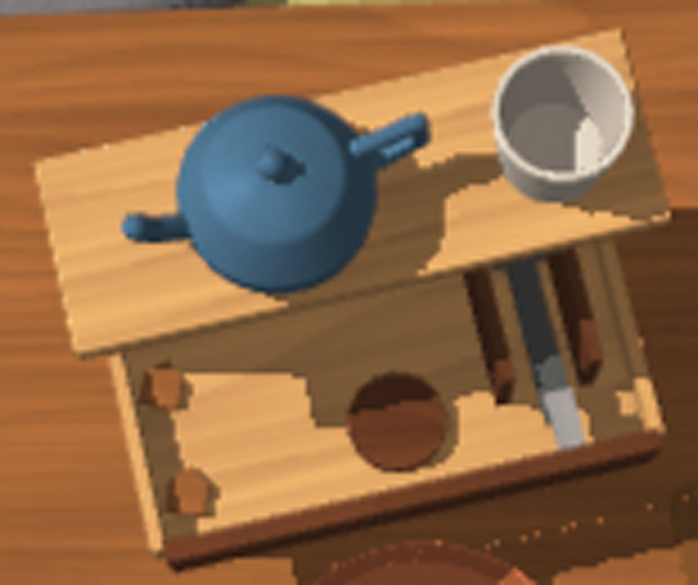

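View pics/s1.png

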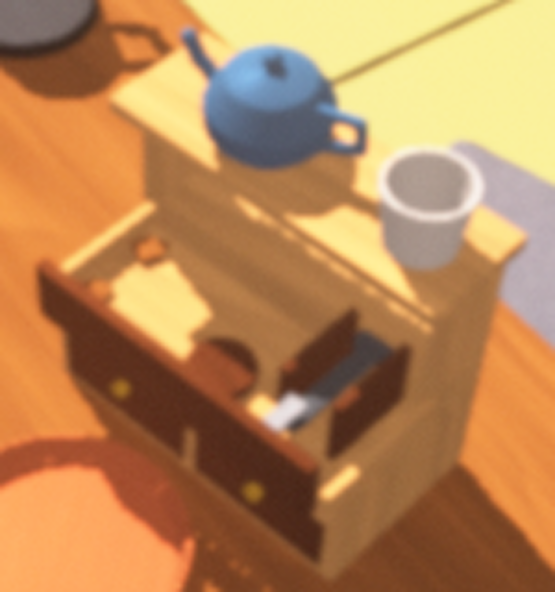

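The enlarged top view gives these crop positions (4.5x). Shelf-top corners are at (77,355), (668,215), (35,163) and (620,30). The door's rear top corners are near (160,547) and (662,430), the coaster is at (399,422), and the gap cheeks' front tops are at (504,385) and (589,365). The enlarged side view shows the door's top from (40,262) to (318,465) and the coaster at (222,367).

```bash
cat >h.py <<'E'
import numpy as np,cv2
from scipy.spatial.transform import Rotation as R
from scipy.optimize import least_squares
from bench import r,camera
def proj(c,P):
    p=R.from_quat(c["orientation"]).inv().apply(np.atleast_2d(P)-c["eye"])
    return np.c_[c["fx"]*p[:,0]/p[:,2]+c["cx"],c["fy"]*p[:,1]/p[:,2]+c["cy"]]
def plane(c,uv,z):
    uv=np.atleast_2d(uv).astype(float)
    d=R.from_quat(c["orientation"]).apply(np.c_[(uv[:,0]-c["cx"])/c["fx"],(uv[:,1]-c["cy"])/c["fy"],np.ones(len(uv))])
    return c["eye"]+d*((z-c["eye"][2])/d[:,2])[:,None]
def w(q,L):
    L=np.atleast_2d(L)/1000.;a=q[2];return np.c_[q[0]+np.cos(a)*L[:,0]-np.sin(a)*L[:,1],q[1]+np.sin(a)*L[:,0]+np.cos(a)*L[:,1],L[:,2]]
def loc(q,P):
    d=np.atleast_2d(P)[:,:2]-q[:2];a=q[2];return 1000*np.c_[np.cos(a)*d[:,0]+np.sin(a)*d[:,1],-np.sin(a)*d[:,0]+np.cos(a)*d[:,1]]
E
python3 - <<'E'
from h import *
t=camera("top");s=camera("side")
T=lambda p:(np.array(p)+.5)/4.5-.5+[190,80]
S=lambda p:(np.array(p)+.5)/3.7-.5+[215,95]
tl=[[100,155,275],[100,-155,275],[210,155,275],[210,-155,275],[12,145,174],[12,-145,174]]
tp=T([[77,353],[668,215],[35,163],[620,30],[160,547],[662,430]])
sl=[[0,145,174],[0,-145,174],[100,155,275]]
sp=S([[40,264],[318,468],[115,97]])
f=lambda q:np.r_[(proj(t,w(q,tl))-tp).ravel(),(proj(s,w(q,sl[:2]))-sp[:2]).ravel()]
o=least_squares(f,[.55,0,.2]);q=o.x;print(q,np.round(o.fun,1))
np.save("q.npy",q)
print("cheek fronts exp (55,-69)(55,-121)",loc(q,plane(t,T([[504,387],[589,362]]),.175)))
print("side shelf",proj(s,w(q,sl))-sp)
print("coaster top",loc(q,plane(t,T([[399,422]]),.122)),"side",loc(q,plane(s,S([[224,366]]),.122)))
print("pieces",loc(q,plane(t,T([[167,386],[193,492]]),.118)))
b=t["color"].astype(int);m=((b[...,2]>180)&(b[...,0]<110)&(b[...,1]<125)).astype(np.uint8)
m[:190]=0;n,l,st,ce=cv2.connectedComponentsWithStats(m);k=1+st[1:,4].argmax();print("tray",st[k],loc(q,plane(t,[(st[k][0]+st[k][2]/2,st[k][1]+st[k][3]/2)],.015)))
print("press",w(q,[[85,-95,155],[95,-95,175],[100,0,260],[12,0,110]]))
E
```

```text
[ 0.57134387 -0.04011219  0.20504379] [ 2.7  0.4 -1.6  1.3  2.4 -0.6 -2.6 -0.1  0.8 -1.5 -0.7 -1.7 -1.2 -0.2
 -1.7  0.7]
cheek fronts exp (55,-69)(55,-121) [[  52.67205524  -64.16852312]
 [  55.46841131 -115.068107  ]]
side shelf [[-1.15450664 -0.2114361 ]
 [-1.69990094  0.68598328]
 [-0.47503812  1.17067507]]
coaster top [[57.50307894 -4.23344117]] side [[58.9938776  -6.70605608]]
pieces [[112.66204362 126.23231458]
 [ 45.68212869 125.21110713]]
tray [ 255  207   66   64 3219] [[-113.78981589    7.3327943 ]]
press [[ 0.67390625 -0.11581528  0.155     ]
 [ 0.68369677 -0.11377918  0.175     ]
 [ 0.66924908 -0.01975118  0.26      ]
 [ 0.5830925  -0.03766887  0.11      ]]
```

```bash
cat >>h.py <<'E'
def tool(q,lean,yaw):
    # closing line along local y, fingers down and away, yaw extra about vertical (deg)
    a=q[2]+np.radians(yaw);x=np.array([-np.sin(a),np.cos(a),0]);l=np.radians(lean)
    z=np.array([np.cos(a)*np.sin(l),np.sin(a)*np.sin(l),-np.cos(l)])
    return R.from_matrix(np.c_[x,np.cross(z,x),z])
def plan(q,L,lean,yaw=0):
    s=r.read_state();R0=R.from_quat(s["eef_rot"]);T=tool(q,lean,yaw)
    d=R0.inv().apply(w(q,[L])[0]-s["ee_pos"]);v=(R0.inv()*T).as_rotvec()
    print("t",s["time"],"local",np.round(loc(q,s["ee_pos"])[0],1),round(1000*s["ee_pos"][2],1),"shift",np.round(d,4),"turn/2",np.round(v/2,4),"deg",round(np.degrees(np.linalg.norm(v)),1),"F",np.round(s["ft_force"],1))
E
python3 - <<'E'
from h import *
t=camera("top");s=camera("side");q0=np.load("q.npy")
T=lambda p:(np.array(p)+.5)/4.5-.5+[190,80]
S=lambda p:(np.array(p)+.5)/3.7-.5+[215,95]
tp=T([[77,353],[668,215],[35,163],[620,30],[160,547],[662,430]]);sp=S([[40,264],[318,468],[115,97]])
def f(p):
    q=p[:3];h=p[3]
    tl=[[100,h,275],[100,-h,275],[210,h,275],[210,-h,275],[12,145,174],[12,-145,174]]
    return np.r_[(proj(t,w(q,tl))-tp).ravel(),(proj(s,w(q,[[0,145,174],[0,-145,174],[100,h,275]]))-sp).ravel()]
o=least_squares(f,np.r_[q0,155],x_scale=[.01,.01,.01,1],loss='soft_l1');q=o.x[:3];np.save("q.npy",q);print(o.x,np.round(o.fun,1))
ims=[]
for c,x0,y0 in((t,190,80),(s,215,95)):
    im=cv2.resize(c["color"][y0:y0+150,x0:x0+155][:, :],None,fx=5 if 0 else 2.58*2/2,fy=2.58) if 0 else cv2.resize(c["color"][y0+40:y0+150,x0:x0+155],None,fx=2.58*1.9,fy=2.58*1.9,interpolation=2)
    k=2.58*1.9;pts=lambda L:(((proj(c,w(q,L))+.5-[x0,y0+40])*k)).round().astype(int)
    for L in([[55,-73,175],[140,-73,175],[140,-65,175],[55,-65,175]],[[55,-125,175],[140,-125,175],[140,-117,175],[55,-117,175]],[[36,-104,155],[132,-104,155],[132,-86,155],[36,-86,155]],[[0,145,174],[0,-145,174],[12,-145,174],[12,145,174]],[[100,155,260],[100,-155,260]],
      [[57.5+30*np.cos(a),-4.5+30*np.sin(a),122] for a in np.linspace(0,6.28,40)]):
        cv2.polylines(im,[pts(L)],True,(0,255,0),1)
    ims.append(im)
cv2.imwrite("pics/ov.png",cv2.resize(np.vstack([ims[0],ims[1]]),None,fx=.555,fy=.555) if 0 else np.vstack(ims)[:, :][:1080])
cv2.imwrite("pics/ov.png",cv2.resize(np.hstack(ims),(800,int(800*ims[0].shape[0]/ims[0].shape[1]/2))) if 0 else ims[0]);cv2.imwrite("pics/ov2.png",ims[1])
# body clearances for the coaster push (local frame, cheek + shelf)
g=np.array(np.meshgrid(np.linspace(-95,95,39),np.linspace(-37.5,37.5,31),np.linspace(-250,-70,61))).reshape(3,-1).T
qq=np.zeros(3)
for lean in(25,30,35):
  for yaw in(0,-6,-10,-14,-18):
    P=tool(qq,lean,yaw).apply(g)+[106,-4,121]
    def dist(lo,hi):return np.linalg.norm(np.maximum(0,np.maximum(lo-P,P-hi)),axis=1).min()
    print(lean,yaw,"cheek",round(dist(np.array([55,-125,110]),np.array([140,-65,175])),1),"shelf",round(dist(np.array([100,-160,260]),np.array([210,160,275])),1),"door/floor low z",round(P[:,2].min()))
plan(q,[20,-95,330],30)
E
```

```text
[ 5.72068098e-01 -3.99324079e-02  2.03104993e-01  1.60388086e+02] [ 0.5  0.5  0.7  0.6  0.3 -0.6 -0.4 -0.8  0.7 -1.9 -0.7 -1.8 -0.9 -0.4
 -1.6  0.6 -1.5  0.1]
25 0 cheek 0.0 shelf 15.9 door/floor low z 169
25 -6 cheek 2.5 shelf 6.7 door/floor low z 169
25 -10 cheek 4.4 shelf 0.6 door/floor low z 169
25 -14 cheek 6.7 shelf 0.0 door/floor low z 169
25 -18 cheek 8.7 shelf 0.0 door/floor low z 169
30 0 cheek 0.0 shelf 26.8 door/floor low z 163
30 -6 cheek 1.6 shelf 18.1 door/floor low z 163
30 -10 cheek 3.5 shelf 12.1 door/floor low z 163
30 -14 cheek 6.1 shelf 6.0 door/floor low z 163
30 -18 cheek 8.6 shelf 0.0 door/floor low z 163
35 0 cheek 0.0 shelf 37.3 door/floor low z 157
35 -6 cheek 0.6 shelf 29.0 door/floor low z 157
35 -10 cheek 3.3 shelf 23.3 door/floor low z 157
35 -14 cheek 6.0 shelf 17.5 door/floor low z 157
35 -18 cheek 8.9 shelf 11.4 door/floor low z 157
t 0.3 local [-282.2  718. ] 222.3 shift [-0.6026  0.6239 -0.1074] turn/2 [-0.2574  0.0587 -0.2182] deg 39.3 F [-0.2 -0.9 -0. ]
```

View pics/ov.png

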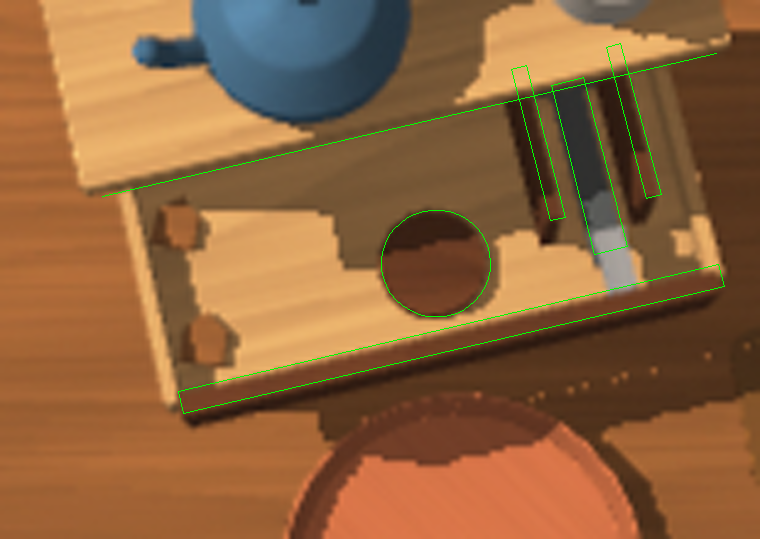

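The overlay agrees to within about 2 mm: door, coaster, hook arm and cheeks all line up. Now I'll move, rising first with the fingers shut.

```bash
python3 -m crank '[{"z":-0.03,"claw":1},{"z":-0.06,"x":-0.02,"y":0.02,"claw":1},{"z":-0.09,"x":-0.04,"y":0.04,"claw":1},{"z":-0.11,"x":-0.065,"y":0.065,"claw":1},{"z":-0.13,"x":-0.09,"y":0.09,"claw":1}]' 20
python3 -m crank '[{"x":-0.029,"y":0.029,"claw":1},{"x":-0.058,"y":0.058,"claw":1},{"x":-0.087,"y":0.087,"claw":1},{"x":-0.116,"y":0.116,"claw":1},{"x":-0.145,"y":0.145,"claw":1}]'
python3 -c "
from h import *
plan(np.load('q.npy'),[20,-95,330],30)"
```

```text
t 0.3 local [-282.2  718. ] 222.3 shift [-0.6026  0.6239 -0.1074] turn/2 [-0.2574  0.0587 -0.2182] deg 39.3 F [-0.2 -0.9 -0. ]schema error: expected keys x, y, z, ax, ay, az, claw
schema error: expected keys x, y, z, ax, ay, az, claw
```

```bash
python3 -m crank '[{"x":0,"y":0,"z":-0.03,"ax":0,"ay":0,"az":0,"claw":1},{"x":-0.02,"y":0.02,"z":-0.06,"ax":0,"ay":0,"az":0,"claw":1},{"x":-0.04,"y":0.04,"z":-0.09,"ax":0,"ay":0,"az":0,"claw":1},{"x":-0.065,"y":0.065,"z":-0.11,"ax":0,"ay":0,"az":0,"claw":1},{"x":-0.09,"y":0.09,"z":-0.13,"ax":0,"ay":0,"az":0,"claw":1}]' 20
python3 -m crank '[{"x":-0.029,"y":0.029,"z":0,"ax":0,"ay":0,"az":0,"claw":1},{"x":-0.058,"y":0.058,"z":0,"ax":0,"ay":0,"az":0,"claw":1},{"x":-0.087,"y":0.087,"z":0,"ax":0,"ay":0,"az":0,"claw":1},{"x":-0.116,"y":0.116,"z":0,"ax":0,"ay":0,"az":0,"claw":1},{"x":-0.145,"y":0.145,"z":0,"ax":0,"ay":0,"az":0,"claw":1}]'
python3 -c "
from h import *
plan(np.load('q.npy'),[20,-95,330],30)"
```

```text
time: 0.72
ee_pos: [0.2168, 0.4964, 0.354]
eef_rot: [0.788, 0.616, 0.0, -0.0]
ft_force: [1.4, -0.3, -1.0]
width: 0.0615
time: 1.13
ee_pos: [0.3228, 0.3198, 0.3527]
eef_rot: [0.788, 0.616, 0.0, -0.0]
ft_force: [1.3, 0.5, 0.7]
width: 0.0282
t 1.1333 local [-171.6  402.6] 352.7 shift [-0.366   0.3878  0.0224] turn/2 [-0.2573  0.0581 -0.2184] deg 39.2 F [1.3 0.5 0.7]
```

```bash
python3 -m crank '[{"x":-0.028,"y":0.029,"z":0,"ax":-0.025,"ay":0.006,"az":-0.022,"claw":1},{"x":-0.056,"y":0.058,"z":0,"ax":-0.05,"ay":0.012,"az":-0.044,"claw":1},{"x":-0.084,"y":0.087,"z":0,"ax":-0.075,"ay":0.018,"az":-0.065,"claw":1},{"x":-0.112,"y":0.116,"z":0,"ax":-0.1,"ay":0.023,"az":-0.087,"claw":1},{"x":-0.14,"y":0.145,"z":0,"ax":-0.13,"ay":0.029,"az":-0.109,"claw":1}]'
python3 -c "
from h import *
plan(np.load('q.npy'),[20,-95,330],30)"
```

```text
time: 1.55
ee_pos: [0.43, 0.149, 0.3527]
eef_rot: [0.709, 0.693, 0.103, 0.085]
ft_force: [1.1, 0.6, 0.3]
width: 0.0016
t 1.55 local [-101.1  213.7] 352.7 shift [-0.2751  0.1755  0.0634] turn/2 [-0.1262  0.0296 -0.1081] deg 19.3 F [1.1 0.6 0.3]
```

```bash
python3 -m crank '[{"x":-0.034,"y":0.022,"z":0.007,"ax":-0.025,"ay":0.006,"az":-0.022,"claw":1},{"x":-0.068,"y":0.044,"z":0.015,"ax":-0.05,"ay":0.012,"az":-0.044,"claw":1},{"x":-0.102,"y":0.066,"z":0.023,"ax":-0.075,"ay":0.018,"az":-0.065,"claw":1},{"x":-0.136,"y":0.088,"z":0.031,"ax":-0.1,"ay":0.023,"az":-0.087,"claw":1},{"x":-0.165,"y":0.108,"z":0.038,"ax":-0.126,"ay":0.03,"az":-0.108,"claw":1}]'
python3 -c "
from h import *
plan(np.load('q.npy'),[45,-95,230],30)"
```

```text
time: 1.97
ee_pos: [0.5407, -0.0189, 0.3394]
eef_rot: [0.611, 0.748, 0.201, 0.163]
ft_force: [0.1, 1.2, 0.8]
width: 0.0007
t 1.9667 local [-26.5  26.9] 339.4 shift [-0.122   0.0073  0.1305] turn/2 [ 0.0003 -0.0001 -0.0007] deg 0.1 F [0.1 1.2 0.8]
```

```bash
python3 -m crank '[{"x":-0.03,"y":0.002,"z":0.026,"ax":0,"ay":0,"az":0,"claw":1},{"x":-0.06,"y":0.004,"z":0.055,"ax":0,"ay":0,"az":0,"claw":1},{"x":-0.09,"y":0.006,"z":0.085,"ax":0,"ay":0,"az":0,"claw":1},{"x":-0.115,"y":0.007,"z":0.115,"ax":0,"ay":0,"az":0,"claw":1},{"x":-0.122,"y":0.007,"z":0.13,"ax":0,"ay":0,"az":0,"claw":1}]'
python3 - <<'E'
from h import *
q=np.load('q.npy');plan(q,[82,-95,164],30)
c=camera("wrist");cv2.imwrite("pics/w1.png",cv2.resize(c["color"],None,fx=1.5,fy=1.5))
print((proj(c,w(q,[[85,-95,155],[55,-69,175],[55,-121,175],[12,-95,174]]))+.5)*1.5)
E
```

```text
time: 2.38
ee_pos: [0.6174, -0.1089, 0.2416]
eef_rot: [0.612, 0.75, 0.199, 0.152]
ft_force: [-1.8, 2.1, 0.2]
width: 0.0005
t 2.3833 local [ 30.5 -76.7] 241.6 shift [-0.0196  0.0076  0.0926] turn/2 [-0.0091 -0.0072 -0.0024] deg 1.4 F [-1.8  2.1  0.2]
[[352.41406181 301.84385207]
 [400.07174212 290.13867139]
 [296.22468666 291.01004419]
 [343.04559681 220.8124222 ]]
```

View pics/w1.png

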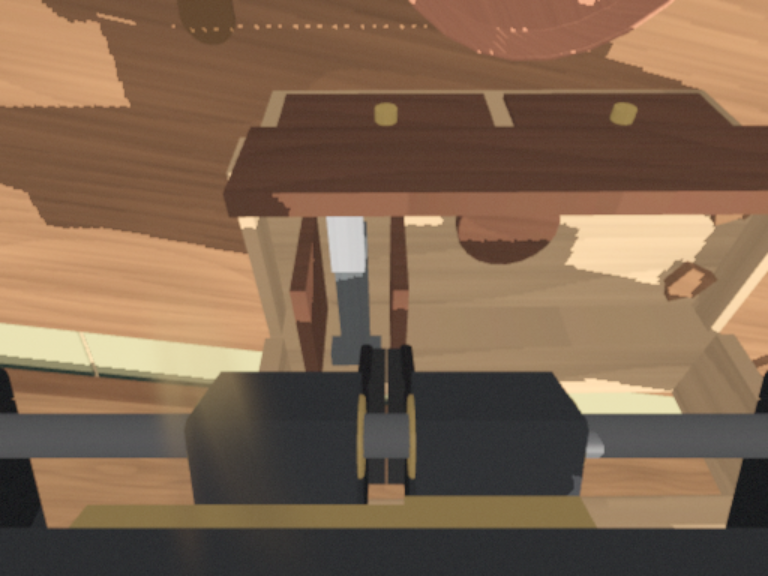

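The wrist view shows the gap's cheek fronts at (301,292) and (400,290), and the hook arm at (353,300). The predictions were 296, 400 and 352, so we are within about 1 mm. The arm was still settling, so I'll re-read before entering.

```bash
python3 -c "
from h import *
camera('wrist');plan(np.load('q.npy'),[50,-95,215],30)"
```

```text
t 2.4833 local [ 30.8 -72.6] 240.4 shift [-0.0228  0.0047  0.0312] turn/2 [-0.0124 -0.0066 -0.0001] deg 1.6 F [-0.3  0.8 -0. ]
```

```bash
python3 -m crank '[{"x":-0.006,"y":0.001,"z":0.006,"ax":-0.003,"ay":-0.002,"az":0,"claw":1},{"x":-0.015,"y":0.003,"z":0.015,"ax":-0.008,"ay":-0.004,"az":0,"claw":1},{"x":-0.0228,"y":0.0047,"z":0.025,"ax":-0.0124,"ay":-0.0066,"az":0,"claw":1},{"x":-0.0228,"y":0.0047,"z":0.0312,"ax":-0.0124,"ay":-0.0066,"az":0,"claw":1},{"x":-0.0228,"y":0.0047,"z":0.0312,"ax":-0.0124,"ay":-0.0066,"az":0,"claw":1}]'
python3 -c "
from h import *
plan(np.load('q.npy'),[82,-95,166],30)"
```

```text
time: 2.9
ee_pos: [0.6393, -0.1243, 0.2153]
eef_rot: [0.611, 0.748, 0.201, 0.163]
ft_force: [-0.8, 0.3, -0.2]
width: 0.0002
t 2.9 local [ 48.8 -96.2] 215.3 shift [0.0012 0.0041 0.0593] turn/2 [-0.     -0.0003 -0.001 ] deg 0.1 F [-0.8  0.3 -0.2]
```

```bash
python3 -m crank '[{"x":0.001,"y":0.001,"z":0.01,"ax":0,"ay":0,"az":0,"claw":1},{"x":0.001,"y":0.002,"z":0.025,"ax":0,"ay":0,"az":0,"claw":1},{"x":0.001,"y":0.003,"z":0.042,"ax":0,"ay":0,"az":0,"claw":1},{"x":0.001,"y":0.004,"z":0.054,"ax":0,"ay":0,"az":0,"claw":1},{"x":0.001,"y":0.004,"z":0.059,"ax":0,"ay":0,"az":0,"claw":1}]'
python3 -c "
from h import *
plan(np.load('q.npy'),[82,-95,150],30)"
```

```text
time: 3.32
ee_pos: [0.6722, -0.1152, 0.1677]
eef_rot: [0.61, 0.748, 0.203, 0.163]
ft_force: [0.5, -0.1, 0.6]
width: 0.0006
t 3.3167 local [ 82.9 -93.9] 167.7 shift [-0.0012 -0.0097  0.0148] turn/2 [ 0.0014 -0.0016 -0.0006] deg 0.3 F [ 0.5 -0.1  0.6]
```

```bash
python3 -m crank '[{"x":0,"y":-0.002,"z":0.0035,"ax":0,"ay":0,"az":0,"claw":1},{"x":0,"y":-0.004,"z":0.007,"ax":0,"ay":0,"az":0,"claw":1},{"x":0,"y":-0.006,"z":0.0105,"ax":0,"ay":0,"az":0,"claw":1},{"x":0,"y":-0.008,"z":0.0135,"ax":0,"ay":0,"az":0,"claw":1},{"x":0,"y":-0.009,"z":0.0155,"ax":0,"ay":0,"az":0,"claw":1}]'
python3 -c "
from h import *
camera('top');plan(np.load('q.npy'),[82,-95,146],30)"
```

```text
time: 3.73
ee_pos: [0.6728, -0.1164, 0.1507]
eef_rot: [0.61, 0.748, 0.203, 0.165]
ft_force: [-0.3, -0.1, 2.6]
width: 0.0004
t 3.7833 local [ 83.2 -95.2] 150.3 shift [ 0.0002 -0.0032  0.0031] turn/2 [ 0.0027 -0.0007 -0.0011] deg 0.3 F [ 0.3 -0.3  3.1]
```

```bash
python3 -m crank '[{"x":0,"y":-0.001,"z":0.0015,"ax":0,"ay":0,"az":0,"claw":1},{"x":0,"y":-0.0015,"z":0.003,"ax":0,"ay":0,"az":0,"claw":1},{"x":0,"y":-0.0025,"z":0.0045,"ax":0,"ay":0,"az":0,"claw":1},{"x":0,"y":-0.003,"z":0.0052,"ax":0,"ay":0,"az":0,"claw":1},{"x":0,"y":-0.003,"z":0.0052,"ax":0,"ay":0,"az":0,"claw":1}]'
python3 - <<'E'
from h import *
plan(np.load('q.npy'),[48,-95,220],30)
a=camera("side")["color"][95:255,215:365];b=camera("top")["color"][90:250,190:345]
cv2.imwrite("pics/d1.png",cv2.resize(np.hstack([a,b]),None,fx=2.6,fy=2.6))
E
```

```text
time: 4.2
ee_pos: [0.6733, -0.1163, 0.1448]
eef_rot: [0.61, 0.748, 0.203, 0.165]
ft_force: [1.6, 0.4, 6.5]
width: 0.0003
t 4.2 local [ 83.8 -95.3] 144.8 shift [ 0.0004  0.0071 -0.083 ] turn/2 [ 0.0029 -0.0006 -0.0009] deg 0.4 F [1.6 0.4 6.5]
```

View pics/d1.png

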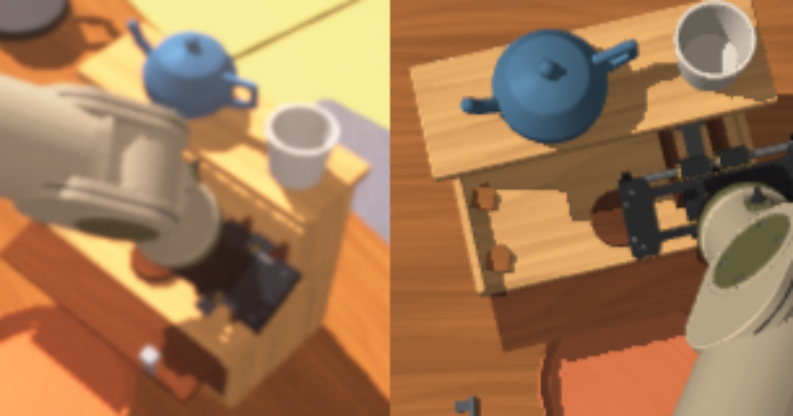

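The side view shows the door lying open as a chute, with the strap end at (148,357) in the crop, and nothing else has moved. I'll retract along the tool axis and pick the yaw and lean for the coaster push.

```bash
python3 -m crank '[{"x":0,"y":0.004,"z":-0.01,"ax":0,"ay":0,"az":0,"claw":1},{"x":0,"y":0.007,"z":-0.03,"ax":0,"ay":0,"az":0,"claw":1},{"x":0,"y":0.007,"z":-0.055,"ax":0,"ay":0,"az":0,"claw":1},{"x":0,"y":0.007,"z":-0.08,"ax":0,"ay":0,"az":0,"claw":1},{"x":0,"y":0.007,"z":-0.105,"ax":0,"ay":0,"az":0,"claw":1}]'
python3 - <<'E'
from h import *
g=np.array(np.meshgrid(np.linspace(-95,95,39),np.linspace(-37.5,37.5,31),np.linspace(-250,-70,61))).reshape(3,-1).T
for lean in(30,33,36,40):
  for yaw in(-12,-16,-20):
    P=tool(np.zeros(3),lean,yaw).apply(g)+[106,-4,118]
    def dist(lo,hi):return np.linalg.norm(np.maximum(0,np.maximum(lo-P,P-hi)),axis=1).min()
    print(lean,yaw,"cheek",round(dist(np.array([55,-125,110]),np.array([140,-65,175])),1),"shelf",round(dist(np.array([100,-160,260]),np.array([210,160,275])),1),"wall",round(dist(np.array([12,-160,0]),np.array([140,-147,135])),1))
q=np.load("q.npy")
for L in([30,0,235],):plan(q,L,36,-16)
E
```

```text
time: 4.72
ee_pos: [0.6255, -0.1265, 0.2373]
eef_rot: [0.611, 0.748, 0.201, 0.163]
ft_force: [-0.1, 1.3, 1.6]
width: 0.0003
30 -12 cheek 2.4 shelf 10.5 wall 68.8
30 -16 cheek 4.9 shelf 4.5 wall 74.1
30 -20 cheek 7.1 shelf 0.0 wall 78.8
33 -12 cheek 2.0 shelf 17.5 wall 68.0
33 -16 cheek 5.0 shelf 11.5 wall 73.5
33 -20 cheek 7.5 shelf 5.3 wall 78.5
36 -12 cheek 2.2 shelf 24.3 wall 67.3
36 -16 cheek 5.3 shelf 18.4 wall 73.0
36 -20 cheek 8.0 shelf 12.3 wall 78.2
40 -12 cheek 2.5 shelf 33.2 wall 66.5
40 -16 cheek 6.0 shelf 27.5 wall 72.3
40 -20 cheek 9.0 shelf 21.6 wall 77.8
t 4.7167 local [ 34.9 -95.5] 237.3 shift [ 0.0955 -0.0056 -0.0004] turn/2 [-0.0517 -0.0763  0.1162] deg 17.0 F [-0.1  1.3  1.6]
```

```bash
python3 -c "
from h import *
q=np.load('q.npy');plan(q,[30,20,220],38,-18)"
```

```text
t 4.7167 local [ 34.9 -95.5] 237.3 shift [ 0.1155 -0.0131  0.0126] turn/2 [-0.069  -0.0881  0.1293] deg 19.6 F [-0.1  1.3  1.6]
```

```bash
python3 -m crank '[{"x":0.023,"y":-0.003,"z":0,"ax":-0.014,"ay":-0.018,"az":0.026,"claw":1},{"x":0.05,"y":-0.006,"z":0.002,"ax":-0.028,"ay":-0.036,"az":0.052,"claw":1},{"x":0.08,"y":-0.009,"z":0.005,"ax":-0.045,"ay":-0.056,"az":0.082,"claw":1},{"x":0.105,"y":-0.012,"z":0.01,"ax":-0.06,"ay":-0.076,"az":0.112,"claw":1},{"x":0.1155,"y":-0.013,"z":0.0126,"ax":-0.069,"ay":-0.088,"az":0.129,"claw":1}]'
python3 - <<'E'
from h import *
q=np.load('q.npy')
c=camera("wrist");cv2.imwrite("pics/w2.png",cv2.resize(c["color"],None,fx=1.5,fy=1.5))
print((proj(c,w(q,[[57.5,-4.5,122],[87.5,-4.5,122],[55,-69,175],[140,0,145],[140,0,110]]))+.5)*1.5)
plan(q,[106,-5,118],38,-18)
E
```

```text
time: 5.13
ee_pos: [0.6034, -0.0482, 0.2216]
eef_rot: [0.684, 0.665, 0.206, 0.217]
ft_force: [0.3, -0.3, -0.6]
width: 0.0004
[[418.60873204 231.17925743]
 [427.895439   266.89735545]
 [291.94334066 325.36376623]
 [450.23766586 345.93493067]
 [446.45501707 301.94508128]]
t 5.1833 local [29.2 -9. ] 220.2 shift [0.0223 0.0024 0.1259] turn/2 [-0.0283 -0.0212  0.0318] deg 5.5 F [-0.6  4.9 -1.9]
```

View pics/w2.png

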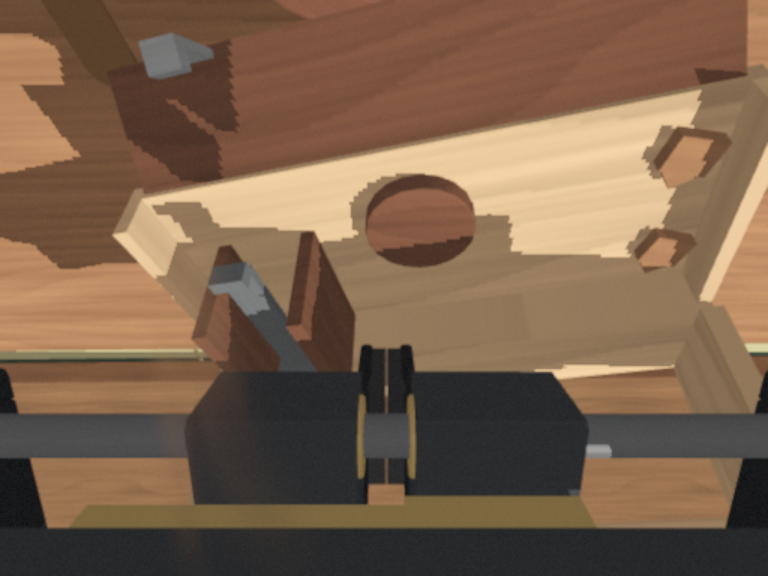

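The wrist view shows the door fully open, the coaster at (420,220) with its rear edge at y≈265 (predicted 267), the cheek front at (300,325), and both pieces clear. I'll finish the hover pose first.

```bash
python3 -m crank '[{"x":0.005,"y":0,"z":0,"ax":-0.006,"ay":-0.005,"az":0.007,"claw":1},{"x":0.012,"y":0.001,"z":0.003,"ax":-0.014,"ay":-0.011,"az":0.016,"claw":1},{"x":0.018,"y":0.002,"z":0.01,"ax":-0.022,"ay":-0.017,"az":0.025,"claw":1},{"x":0.022,"y":0.0024,"z":0.02,"ax":-0.0283,"ay":-0.0212,"az":0.0318,"claw":1},{"x":0.022,"y":0.0024,"z":0.03,"ax":-0.0283,"ay":-0.0212,"az":0.0318,"claw":1}]'
python3 -c "
from h import *
camera('top');plan(np.load('q.npy'),[106,-5,118],38,-18)"
```

```text
time: 5.6
ee_pos: [0.6234, -0.0269, 0.1972]
eef_rot: [0.702, 0.633, 0.216, 0.243]
ft_force: [-0.3, 1.0, -0.5]
width: 0.0001
t 5.65 local [52.7  1.7] 195.6 shift [ 0.0103 -0.0058  0.0936] turn/2 [-0.0017  0.0006  0.0044] deg 0.5 F [-1.4  0.4 -0.9]
```

```bash
python3 -m crank '[{"x":0.004,"y":-0.001,"z":0.008,"ax":0,"ay":0,"az":0.002,"claw":1},{"x":0.008,"y":-0.003,"z":0.02,"ax":-0.001,"ay":0,"az":0.004,"claw":1},{"x":0.01,"y":-0.004,"z":0.036,"ax":-0.001,"ay":0,"az":0.004,"claw":1},{"x":0.01,"y":-0.004,"z":0.052,"ax":-0.001,"ay":0,"az":0.004,"claw":1},{"x":0.01,"y":-0.004,"z":0.06,"ax":-0.001,"ay":0,"az":0.004,"claw":1}]'
python3 -c "
from h import *
camera('top');plan(np.load('q.npy'),[106,-5,117.5],38,-18)"
```

```text
time: 6.07
ee_pos: [0.6587, -0.0219, 0.1471]
eef_rot: [0.705, 0.63, 0.217, 0.243]
ft_force: [0.4, 0.1, -0.7]
width: 0.0006
t 6.1167 local [88.4  0.1] 146.4 shift [ 0.0007 -0.0034  0.034 ] turn/2 [-0.0003  0.0009 -0.0002] deg 0.1 F [-0.1 -0.  -0.5]
```

```bash
python3 -m crank '[{"x":0,"y":0,"z":0.008,"ax":0,"ay":0,"az":0,"claw":1},{"x":0.001,"y":-0.001,"z":0.016,"ax":0,"ay":0,"az":0,"claw":1},{"x":0.001,"y":-0.002,"z":0.024,"ax":0,"ay":0,"az":0,"claw":1},{"x":0.001,"y":-0.003,"z":0.031,"ax":0,"ay":0,"az":0,"claw":1},{"x":0.001,"y":-0.003,"z":0.034,"ax":0,"ay":0,"az":0,"claw":1}]'
python3 - <<'E'
from h import *
q=np.load('q.npy');a=camera('side')["color"][95:255,215:365];b=camera("wrist")["color"]
cv2.imwrite("pics/e1.png",np.hstack([cv2.resize(a,(360,384)),b[:, 120:440]]))
plan(q,[98,-5,117],38,-18)
plan(q,[70,-5,117],38,0)
E
```

```text
time: 6.53
ee_pos: [0.6771, -0.0231, 0.1195]
eef_rot: [0.705, 0.63, 0.217, 0.243]
ft_force: [-0.1, -0.1, 0.4]
width: 0.0
t 6.6333 local [106.3  -4.8] 119.9 shift [-0.0028 -0.008  -0.0025] turn/2 [ 0.0006  0.0004 -0.0008] deg 0.1 F [ 0.6  0.2 -0.1]
t 6.6333 local [106.3  -4.8] 119.9 shift [-0.0115 -0.0289 -0.0189] turn/2 [ 0.0006  0.0972 -0.1245] deg 18.1 F [ 0.6  0.2 -0.1]
```

View pics/e1.png

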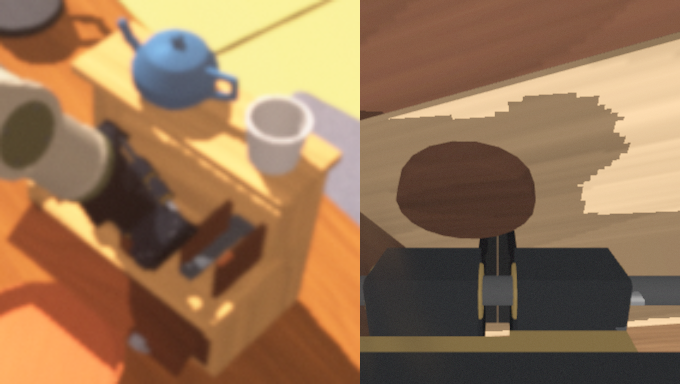

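The fingers are down behind the coaster, whose centre is at (466,190) with the fingers at 497. Allowing for the 18° yaw, that is aligned to about 2 mm. I'll compute the push stages.

```bash
python3 -c "
from h import *
q=np.load('q.npy');plan(q,[102,-4,116.5],38,-18);plan(q,[84,-4,116.5],38,-9)"
```

```text
t 6.6333 local [106.3  -4.8] 119.9 shift [-0.0006 -0.0055  0.    ] turn/2 [ 0.0006  0.0004 -0.0008] deg 0.1 F [ 0.6  0.2 -0.1]
t 6.6333 local [106.3  -4.8] 119.9 shift [-0.0062 -0.019  -0.0105] turn/2 [ 0.0006  0.0488 -0.0626] deg 9.1 F [ 0.6  0.2 -0.1]
```

```bash
python3 -m crank '[{"x":-0.001,"y":-0.0055,"z":0,"ax":0,"ay":0,"az":0,"claw":1},{"x":-0.002,"y":-0.009,"z":-0.003,"ax":0,"ay":0.008,"az":-0.01,"claw":1},{"x":-0.003,"y":-0.012,"z":-0.005,"ax":0,"ay":0.02,"az":-0.026,"claw":1},{"x":-0.005,"y":-0.016,"z":-0.008,"ax":0,"ay":0.034,"az":-0.044,"claw":1},{"x":-0.0062,"y":-0.019,"z":-0.0105,"ax":0,"ay":0.0488,"az":-0.0626,"claw":1}]'
python3 -c "
from h import *
q=np.load('q.npy');plan(q,[64,-4,116.5],38,0)"
```

```text
time: 7.05
ee_pos: [0.6565, -0.026, 0.119]
eef_rot: [0.652, 0.683, 0.238, 0.227]
ft_force: [2.6, -0.5, 3.0]
width: 0.0004
t 7.05 local [85.5 -3.4] 119.0 shift [-0.004  -0.0182 -0.0112] turn/2 [ 0.0033  0.0487 -0.0616] deg 9.0 F [ 2.6 -0.5  3. ]
```

The contact force fits the overhanging finger face pushing the coaster's rear rim. Continuing.

```bash
python3 -m crank '[{"x":-0.001,"y":-0.003,"z":-0.002,"ax":0.001,"ay":0.01,"az":-0.012,"claw":1},{"x":-0.002,"y":-0.007,"z":-0.004,"ax":0.002,"ay":0.02,"az":-0.024,"claw":1},{"x":-0.003,"y":-0.011,"z":-0.007,"ax":0.003,"ay":0.03,"az":-0.037,"claw":1},{"x":-0.004,"y":-0.015,"z":-0.009,"ax":0.003,"ay":0.04,"az":-0.05,"claw":1},{"x":-0.004,"y":-0.018,"z":-0.011,"ax":0.003,"ay":0.0487,"az":-0.0616,"claw":1}]'
python3 - <<'E'
from h import *
q=np.load('q.npy');b=camera("wrist");cv2.imwrite("pics/w3.png",b["color"])
plan(q,[44,-4,117],38,0)
E
```

```text
time: 7.47
ee_pos: [0.6373, -0.0321, 0.1183]
eef_rot: [0.598, 0.732, 0.253, 0.208]
ft_force: [5.7, 0.5, 8.5]
width: 0.0005
t 7.5167 local [64.9 -5.9] 118.1 shift [ 0.0018 -0.0171 -0.012 ] turn/2 [ 0.0015  0.001  -0.0003] deg 0.2 F [4.8 3.8 8.3]
```

View pics/w3.png

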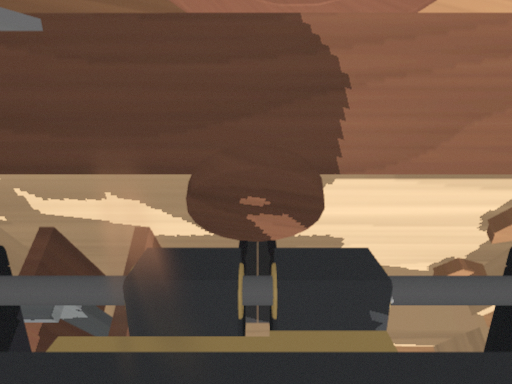

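The coaster is centred on the fingers (256 against 257) with its front edge at the bay edge. I'll ease the height by about 2 mm and push on.

```bash
python3 -m crank '[{"x":0,"y":-0.002,"z":-0.004,"ax":0,"ay":0,"az":0,"claw":1},{"x":0,"y":-0.005,"z":-0.007,"ax":0,"ay":0,"az":0,"claw":1},{"x":0.001,"y":-0.009,"z":-0.01,"ax":0,"ay":0,"az":0,"claw":1},{"x":0.001,"y":-0.0135,"z":-0.0135,"ax":0,"ay":0,"az":0,"claw":1},{"x":0.001,"y":-0.018,"z":-0.017,"ax":0,"ay":0,"az":0,"claw":1}]'
python3 - <<'E'
from h import *
q=np.load('q.npy');plan(q,[20,-4,118.5],38,0)
E
```

```text
time: 7.93
ee_pos: [0.6111, -0.0354, 0.1183]
eef_rot: [0.599, 0.732, 0.252, 0.206]
ft_force: [4.2, 1.1, 6.6]
width: 0.0005
t 7.9333 local [39.2 -3.5] 118.3 shift [-0.0006 -0.015  -0.0119] turn/2 [-0.0005  0.0011 -0.0014] deg 0.2 F [4.2 1.1 6.6]
```

```bash
python3 -m crank '[{"x":0,"y":-0.004,"z":-0.003,"ax":0,"ay":0,"az":0,"claw":1},{"x":0,"y":-0.008,"z":-0.006,"ax":0,"ay":0,"az":0,"claw":1},{"x":0,"y":-0.012,"z":-0.009,"ax":0,"ay":0,"az":0,"claw":1},{"x":0,"y":-0.016,"z":-0.012,"ax":0,"ay":0,"az":0,"claw":1},{"x":0,"y":-0.02,"z":-0.0155,"ax":0,"ay":0,"az":0,"claw":1}]'
python3 - <<'E'
from h import *
q=np.load('q.npy');plan(q,[0,-4,118.5],38,0)
b=camera("wrist");cv2.imwrite("pics/w4.png",b["color"])
E
```

```text
time: 8.35
ee_pos: [0.5839, -0.0403, 0.1154]
eef_rot: [0.599, 0.733, 0.25, 0.203]
ft_force: [0.5, 0.2, -0.4]
width: 0.0004
t 8.35 local [11.5 -2.8] 115.4 shift [-0.0013 -0.0073 -0.0095] turn/2 [-0.0033  0.0001 -0.0019] deg 0.4 F [ 0.5  0.2 -0.4]
```

View pics/w4.png

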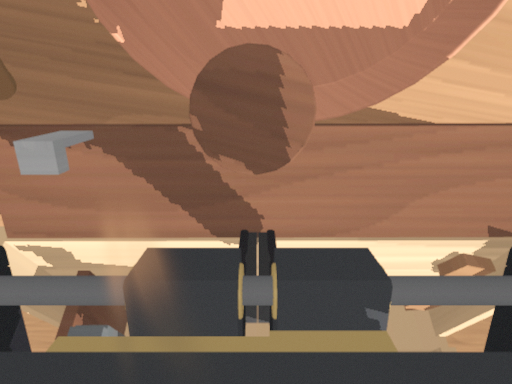

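The coaster at (252,108) is sliding down the door towards the tray, with no contact force left. I'll back out upwards along the tool axis, away from the cupboard.

```bash
python3 -m crank '[{"x":0,"y":0,"z":-0.01,"ax":0,"ay":0,"az":0,"claw":1},{"x":0,"y":0.005,"z":-0.03,"ax":0,"ay":0,"az":0,"claw":1},{"x":0,"y":0.01,"z":-0.06,"ax":0,"ay":0,"az":0,"claw":1},{"x":0,"y":0.02,"z":-0.09,"ax":0,"ay":0,"az":0,"claw":1},{"x":0,"y":0.03,"z":-0.12,"ax":0,"ay":0,"az":0,"claw":1}]'
python3 -m crank '[{"x":0.02,"y":0.01,"z":-0.02,"ax":0,"ay":0,"az":0,"claw":1},{"x":0.05,"y":0.015,"z":-0.04,"ax":0,"ay":0,"az":0,"claw":1},{"x":0.08,"y":0.015,"z":-0.05,"ax":0,"ay":0,"az":0,"claw":1},{"x":0.11,"y":0.015,"z":-0.06,"ax":0,"ay":0,"az":0,"claw":1},{"x":0.14,"y":0.015,"z":-0.06,"ax":0,"ay":0,"az":0,"claw":1}]'
python3 -m crank '[{"x":0.03,"y":0,"z":0,"ax":0,"ay":0,"az":0,"claw":1},{"x":0.06,"y":0,"z":0,"ax":0,"ay":0,"az":0,"claw":1},{"x":0.09,"y":0,"z":0,"ax":0,"ay":0,"az":0,"claw":1},{"x":0.12,"y":0,"z":0,"ax":0,"ay":0,"az":0,"claw":1},{"x":0.14,"y":0,"z":0,"ax":0,"ay":0,"az":0,"claw":1}]'
python3 - <<'E'
from h import *
q=np.load('q.npy');t=camera("top");s=camera("side")
cv2.imwrite("pics/f.png",np.hstack([cv2.resize(s["color"][95:295,150:365],None,fx=1.9,fy=1.9),cv2.resize(t["color"][80:280,190:390],None,fx=1.9,fy=1.9)]))
cv2.imwrite("pics/top1.png",t["color"])
d=cv2.absdiff(t["color"],cv2.imread("pics/top0.png")).max(2)>40
n,l,st,ce=cv2.connectedComponentsWithStats(d.astype(np.uint8));print([list(x) for x in st[1:] if x[4]>15])
print(r.read_state()["time"])
E
```

```text
time: 8.82
ee_pos: [0.5351, -0.0508, 0.2298]
eef_rot: [0.6, 0.732, 0.25, 0.204]
ft_force: [0.4, 0.2, 0.4]
width: 0.0005
time: 9.23
ee_pos: [0.4838, 0.0825, 0.288]
eef_rot: [0.599, 0.732, 0.251, 0.205]
ft_force: [0.8, 0.6, 0.3]
width: 0.0004
time: 9.65
ee_pos: [0.4557, 0.2214, 0.2864]
eef_rot: [0.598, 0.733, 0.251, 0.204]
ft_force: [-0.9, -0.2, 0.0]
width: 0.0007
[[np.int32(267), np.int32(163), np.int32(20), np.int32(9), np.int32(105)], [np.int32(227), np.int32(166), np.int32(110), np.int32(58), np.int32(1003)], [np.int32(267), np.int32(169), np.int32(25), np.int32(16), np.int32(297)], [np.int32(355), np.int32(187), np.int32(22), np.int32(11), np.int32(149)], [np.int32(313), np.int32(198), np.int32(41), np.int32(17), np.int32(294)], [np.int32(258), np.int32(206), np.int32(52), np.int32(19), np.int32(321)], [np.int32(278), np.int32(218), np.int32(33), np.int32(11), np.int32(231)], [np.int32(100), np.int32(232), np.int32(116), np.int32(152), np.int32(9386)], [np.int32(197), np.int32(243), np.int32(230), np.int32(141), np.int32(12035)], [np.int32(0), np.int32(371), np.int32(34), np.int32(13), np.int32(337)], [np.int32(428), np.int32(377), np.int32(25), np.int32(7), np.int32(130)]]
9.75
```

View pics/f.png

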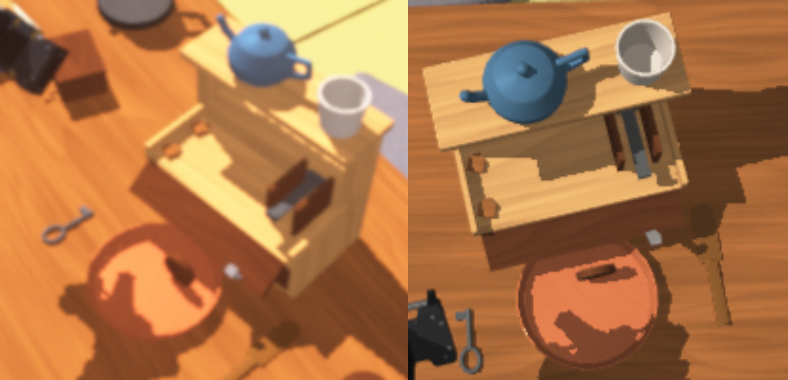

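The coaster is in the tray but looks thin, at (600,270) in the crop, so it may be standing on edge. That was my twelfth viewed picture, so from here I measure numerically. I'll let it settle and move the arm further off.

```bash
python3 -m crank '[{"x":0.03,"y":0,"z":-0.01,"ax":0,"ay":0,"az":0,"claw":1},{"x":0.06,"y":0,"z":-0.02,"ax":0,"ay":0,"az":0,"claw":1},{"x":0.09,"y":0,"z":-0.03,"ax":0,"ay":0,"az":0,"claw":1},{"x":0.12,"y":0,"z":-0.04,"ax":0,"ay":0,"az":0,"claw":1},{"x":0.14,"y":0,"z":-0.04,"ax":0,"ay":0,"az":0,"claw":1}]'
python3 -m crank '[{"x":0.02,"y":0,"z":0,"ax":0,"ay":0,"az":0,"claw":1},{"x":0.04,"y":0,"z":0,"ax":0,"ay":0,"az":0,"claw":1},{"x":0.06,"y":0,"z":0,"ax":0,"ay":0,"az":0,"claw":1},{"x":0.08,"y":0,"z":0,"ax":0,"ay":0,"az":0,"claw":1},{"x":0.08,"y":0,"z":0,"ax":0,"ay":0,"az":0,"claw":1}]'
cat >look.py <<'E'
from h import *
q=np.load('q.npy')
for n,(x0,x1,y0,y1) in dict(top=(245,328,198,278),side=(190,275,205,285)).items():
    c=camera(n);g=c["color"][y0:y1,x0:x1].astype(int)
    print(n,"origin",x0,y0,"red channel/26, every 2nd px")
    for row in g[::2,::2,2]:print("".join(str(min(9,v//26)) for v in row))
print(r.read_state()["time"])
E
python3 look.py
```

```text
time: 10.17
ee_pos: [0.4038, 0.3537, 0.32]
eef_rot: [0.598, 0.733, 0.252, 0.205]
ft_force: [1.3, 0.2, 0.8]
width: 0.0005
time: 10.58
ee_pos: [0.3879, 0.4326, 0.3188]
eef_rot: [0.598, 0.733, 0.251, 0.204]
ft_force: [-0.4, 0.3, 1.1]
width: 0.0007
top origin 245 198 red channel/26, every 2nd px
764433333333333333333333333333333333333333
333333333333333333333333333333333333333333
333333333333333333333333333333333334554333
333333333333333333333333333333333333555433
333333333333333333333333333333333333555433
333333333333333333333333334433433333344333
333333333333333333333444444443334333333666
333333333333333334444444444444447633566666
333333333333444444444444444444787743366666
333333334444444444444444457888887784336666
333433444444444444444788876888888778333666
566533444444444458888654322685588877433555
666434444444588888554443322344445887833355
667334448888888884444422234444444887743366
657344888888888883322344444444478888773335
664345888888888888887444477888888888783335
563345888888888888888888888888888888773336
673447888888888888888888888888888888784334
673548888888888888888888888888888
[... 2029 characters left out ...]
99999999999999999997668999744444
5789999999999999999999999999999868998554544
6888999999999999999999999999999999996555654
8888889999999999999999999999999999974456875
8888888999999999999999999999999999744457887
8888886899999999999999999999999997544458898
8888887579999999999999999999999965444468898
8888888656899999999999999999997655444588888
8888889855568999999999999998865555545788888
9888889875555678899999998865555555557888888
9989888998655555566666665555555555678888888
9998988899865555555555555555555555788888888
9998888899987655555555555555555678898888888
9999888889998876555555555555568889998888888
9999999889999898876665555667889999999888888
9999999988999899999888888889999999999988888
10.6833
```

```bash
cat >look2.py <<'E'
from h import *
q=np.load('q.npy')
C={n:camera(n) for n in("top","side")}
for n,(x0,x1,y0,y1) in dict(top=(268,314,208,234),side=(230,266,222,252)).items():
    g=C[n]["color"][y0:y1,x0:x1].astype(int);print(n,x0,y0)
    for i,row in enumerate(g):print(y0+i," ".join("%2d"%(v//10) for v in row[:,2])) if n=="top" else print(y0+i," ".join("%2d"%(v//10) for v in row[:,2]))
d=lambda c,uv:plane(c,[uv],0)[0]-c["eye"]
def tri(ut,us):
    a,b=C["top"],C["side"];A=np.c_[d(a,ut),-d(b,us)];k=np.linalg.lstsq(A,np.array(b["eye"])-a["eye"],rcond=None)[0]
    p=a["eye"]+k[0]*A[:,0];p2=b["eye"]-k[1]*A[:,1];return np.round(np.r_[loc(q,(p+p2)/2)[0],500*(p+p2)[2],1000*np.linalg.norm(p-p2)],1)
print("centre",tri((290,223),(244,238)))
# where door edge/hinge and tray rim should project
P=w(q,[[-40,0,72],[-40,-50,72],[-40,50,72]]);print("door tip top",proj(C["top"],P).round(1).tolist(),"side",proj(C["side"],P).round(1).tolist())
print(r.read_state()["time"])
E
python3 look2.py
```

```text
top 268 208
208  9  9  9  9  9  9  9  9  9  9  9  9  9  9  9  9  9  9  9  9  9  9  9  9  9  9  9 10 10 11 11 10  9  9  9  9  9 10 11  9  8  8  8  8  8  8
209  9  9  9  9  9  9  9  9  9  9  9  9  9  9  9  9  9  9  9  9  9  9 10 10 10 11 11 11 11 11 11 11 11 10  9  9  9 10 10 10 10  9  8  8  8  8
210  9  9  9  9  9  9  9  9  9  9  9  9  9  9  9  9  9  9 10 10 10 11 11 11 11 11 11 11 12 11 11 11 11 11 11  9  9  9 10 10 10 11 10  8  8  8
211  9  9  9  9  9  9  9  9  9  9  9  9  9 10 10 10 11 11 11 11 11 11 12 11 11 11 11 11 11 11 12 11 11 11 11 11  9  9  9  9 11 17 20  8  8  8
212  9  9  9  9  9  9  9  9  9 10 10 11 11 11 11 11 11 11 11 11 11 11 12 12 11 11 11 11 11 11 11 12 12 11 11 11 11 10  9 11 17 18 19 16  8  8
213  9  9  9  9  9 10 10 11 11 11 11 11 11 11 11 11 11 11 11 11 11 11 11 11 12 11 11 11 11 11 11 12 12 12 12 11 11 11 11 16 18 18 19 19 13  8
214 10 10 10 11 11 11 11 11 11 11 11 11 11 11 11 11 11 11 11 11 11 11 11 11 12 12 12 11 11 11 11 11 11 12 12 11 13 20 21 22 18 18 18 19 19 12
215 11 11 11 11 12 11 11 11 11 11 11 11 11 11 11 11 11 11 11 11 11 11 11 11 11 12 12 11 11 11 
[... 5433 characters left out ...]
25 25 25 25 25 25 25 25 25 24 20 17 16 16 16 16 17 21 24 25 25 25 25 25 24 24 21 18 16 18 21 22
248 25 25 25 25 25 25 25 25 25 25 25 25 25 24 23 20 18 16 16 16 16 18 21 24 25 25 25 25 25 25 24 21 18 20 23 22
249 25 25 25 25 25 25 25 25 25 25 25 25 25 25 24 23 20 17 16 16 16 17 19 22 24 25 25 25 25 25 25 24 22 22 23 21
250 25 25 25 25 25 25 25 25 25 25 25 25 25 25 25 24 22 18 17 16 16 16 17 19 22 24 25 25 25 25 25 25 24 23 23 19
251 25 25 25 25 25 25 25 25 25 25 25 25 25 25 25 25 24 21 18 17 16 16 16 17 18 21 24 25 25 25 25 25 24 24 22 17
centre [-73.6  -7.9  30.3   2.2]
door tip top [[284.8, 210.8], [302.4, 206.6], [267.2, 214.9]] side [[250.3, 221.6], [262.6, 231.5], [238.4, 212.1]]
10.7833
```

The triangulated centre is at local (-74,-8), z≈32 mm. The coaster stands free on its edge in the tray with its faces towards ±x. It should lie flat, so I'll tip it gently towards the robot with a vertical closed finger between it and the door's end, high on the rim.

```bash
python3 - <<'E'
from h import *
q=np.load('q.npy');t=camera("top")
for uv in([289,219.5],[289,223.6],[284,221],[296,218.5]):print(uv,loc(q,plane(t,[uv],.063)))
# top-edge & door end contour: column profile at u=289
print("door end pred",proj(t,w(q,[[-40,0,72]])))
print("col289 v198..232",(t["color"][198:230,289]//10).tolist())
plan(q,[-53,-8,170],0)
E
```

```text
[289, 219.5] [[-65.32047064  -6.11906804]]
[289, 223.6] [[-76.38723246  -3.40355819]]
[284, 221] [[-66.17266752   8.3570028 ]]
[296, 218.5] [[-67.10086108 -25.66566419]]
door end pred [[284.78336514 210.78673784]]
col289 v198..232 [[3, 5, 9], [3, 5, 9], [3, 5, 9], [3, 5, 9], [3, 5, 9], [3, 5, 9], [3, 5, 9], [3, 5, 9], [3, 5, 9], [3, 5, 9], [3, 5, 9], [3, 5, 9], [4, 6, 11], [4, 6, 12], [4, 6, 11], [4, 6, 11], [4, 6, 11], [4, 6, 11], [4, 6, 11], [4, 7, 13], [7, 11, 20], [7, 11, 21], [4, 7, 14], [3, 6, 10], [3, 6, 10], [3, 6, 11], [2, 4, 7], [1, 3, 5], [3, 6, 11], [4, 6, 12], [4, 6, 12], [6, 11, 20]]
t 10.8333 local [-83.9 495.1] 318.5 shift [-0.5031 -0.064   0.1377] turn/2 [ 0.3292  0.0005 -0.0028] deg 37.7 F [0.  0.2 0.8]
```

```bash
python3 -m crank '[{"x":-0.033,"y":-0.003,"z":0.005,"ax":0.04,"ay":0,"az":0,"claw":1},{"x":-0.066,"y":-0.006,"z":0.01,"ax":0.08,"ay":0,"az":0,"claw":1},{"x":-0.1,"y":-0.01,"z":0.015,"ax":0.12,"ay":0,"az":0,"claw":1},{"x":-0.133,"y":-0.013,"z":0.02,"ax":0.16,"ay":0,"az":0,"claw":1},{"x":-0.167,"y":-0.016,"z":0.025,"ax":0.2,"ay":0,"az":0,"claw":1}]'
python3 -c "
from h import *
plan(np.load('q.npy'),[-52,-6,200],0)"
```

```text
time: 11.25
ee_pos: [0.425, 0.2645, 0.2884]
eef_rot: [0.628, 0.768, 0.099, 0.08]
ft_force: [0.5, 0.7, 0.1]
width: 0.0006
t 11.25 local [-82.7 327.9] 288.4 shift [-0.3339  0.0086  0.0929] turn/2 [ 0.1273 -0.0007 -0.0017] deg 14.6 F [0.5 0.7 0.1]
```

```bash
python3 -m crank '[{"x":-0.035,"y":0.001,"z":0.005,"ax":0.03,"ay":0,"az":0,"claw":1},{"x":-0.07,"y":0.002,"z":0.01,"ax":0.06,"ay":0,"az":0,"claw":1},{"x":-0.105,"y":0.003,"z":0.02,"ax":0.09,"ay":0,"az":-0.001,"claw":1},{"x":-0.14,"y":0.004,"z":0.03,"ax":0.127,"ay":0,"az":-0.001,"claw":1},{"x":-0.175,"y":0.004,"z":0.04,"ax":0.127,"ay":0,"az":-0.001,"claw":1}]'
python3 -c "
from h import *
plan(np.load('q.npy'),[-52,-6,180],0)"
```

```text
time: 11.67
ee_pos: [0.4745, 0.095, 0.2491]
eef_rot: [0.633, 0.774, 0.0, -0.002]
ft_force: [0.2, 0.3, -0.1]
width: 0.0004
t 11.6667 local [-68.4 151.8] 249.1 shift [-0.158   0.0171  0.0686] turn/2 [-0.001  -0.0016 -0.0017] deg 0.3 F [ 0.2  0.3 -0.1]
```

```bash
python3 -m crank '[{"x":-0.035,"y":0.004,"z":0.01,"ax":0,"ay":0,"az":-0.001,"claw":1},{"x":-0.07,"y":0.008,"z":0.025,"ax":-0.001,"ay":-0.001,"az":-0.001,"claw":1},{"x":-0.105,"y":0.012,"z":0.04,"ax":-0.001,"ay":-0.001,"az":-0.001,"claw":1},{"x":-0.14,"y":0.016,"z":0.057,"ax":-0.001,"ay":-0.001,"az":-0.001,"claw":1},{"x":-0.158,"y":0.017,"z":0.0686,"ax":-0.001,"ay":-0.001,"az":-0.001,"claw":1}]'
python3 -c "
from h import *
camera('top');camera('top');plan(np.load('q.npy'),[-52,-6,58.5],0)"
```

```text
time: 12.08
ee_pos: [0.5216, -0.0589, 0.1799]
eef_rot: [0.634, 0.774, 0.001, 0.002]
ft_force: [0.4, -0.7, 0.1]
width: 0.0008
t 12.1833 local [-53.9  -7.2] 179.2 shift [0.0012 0.0017 0.1207] turn/2 [ 0.0009 -0.0001 -0.0029] deg 0.3 F [ 0.2  1.  -0.1]
```

```bash
python3 -m crank '[{"x":0.001,"y":0.001,"z":0.015,"ax":0,"ay":0,"az":0,"claw":1},{"x":0.001,"y":0.002,"z":0.035,"ax":0,"ay":0,"az":-0.001,"claw":1},{"x":0.001,"y":0.002,"z":0.06,"ax":0,"ay":0,"az":-0.002,"claw":1},{"x":0.001,"y":0.002,"z":0.08,"ax":0,"ay":0,"az":-0.003,"claw":1},{"x":0.001,"y":0.002,"z":0.09,"ax":0,"ay":0,"az":-0.003,"claw":1}]'
python3 -c "
from h import *
camera('top');c=camera('wrist');plan(np.load('q.npy'),[-52,-6,58.5],0)
q=np.load('q.npy');x=proj(c,w(q,[[-65,-6,63],[-76,-6,63],[-40,-6,72],[-40,40,72]]));print(x.round(0).tolist())
u=int(x[0,0])
for du in (-30,0,30):print(du,[(v,*(c['color'][v,u+du]//10).tolist()) for v in range(130,260,4)])
"
```

```text
time: 12.6
ee_pos: [0.523, -0.0511, 0.0901]
eef_rot: [0.629, 0.778, 0.002, 0.001]
ft_force: [-1.2, -0.0, -0.2]
width: 0.0005
t 12.7 local [-50.1  -1.3] 91.1 shift [-0.0047 -0.0021  0.0326] turn/2 [ 0.002  -0.0002  0.0036] deg 0.5 F [-0.2  0.1  0.3]
[[250.0, 209.0], [250.0, 192.0], [249.0, 252.0], [324.0, 252.0]]
-30 [(130, 12, 15, 22), (134, 12, 15, 22), (138, 12, 16, 22), (142, 12, 15, 22), (146, 12, 15, 22), (150, 12, 16, 22), (154, 6, 9, 14), (158, 7, 9, 14), (162, 7, 9, 14), (166, 7, 9, 14), (170, 7, 9, 14), (174, 3, 4, 6), (178, 4, 5, 7), (182, 3, 4, 7), (186, 3, 5, 7), (190, 3, 5, 7), (194, 3, 5, 7), (198, 4, 5, 7), (202, 4, 5, 8), (206, 7, 9, 14), (210, 7, 9, 14), (214, 7, 9, 14), (218, 7, 9, 14), (222, 6, 9, 14), (226, 7, 9, 14), (230, 7, 9, 14), (234, 6, 8, 13), (238, 6, 8, 13), (242, 6, 8, 12), (246, 6, 8, 13), (250, 4, 4, 4), (254, 4, 3, 3), (258, 4, 3, 3)]
0 [(130, 12, 16, 22), (134, 12, 16, 22), (138, 12, 16, 22), (142, 12, 16, 22), (146, 12, 16, 22), (150, 12, 16, 22), (154, 12, 15, 22), (158, 8, 11, 16), (162, 7, 9, 14), (166, 7, 9, 14), (170, 3, 4, 7), (174, 4, 5, 7),
[... 226 characters left out ...]
14), (234, 3, 2, 2), (238, 3, 3, 3), (242, 3, 3, 3), (246, 2, 3, 3), (250, 3, 3, 3), (254, 3, 3, 3), (258, 3, 3, 3)]
30 [(130, 12, 15, 22), (134, 12, 16, 22), (138, 12, 15, 22), (142, 12, 15, 22), (146, 12, 16, 22), (150, 12, 16, 23), (154, 12, 16, 22), (158, 12, 15, 22), (162, 12, 15, 22), (166, 12, 16, 22), (170, 12, 16, 22), (174, 3, 4, 7), (178, 3, 4, 6), (182, 3, 4, 6), (186, 3, 4, 7), (190, 7, 10, 14), (194, 7, 10, 15), (198, 7, 10, 15), (202, 7, 10, 15), (206, 7, 9, 14), (210, 7, 9, 14), (214, 7, 9, 14), (218, 6, 9, 14), (222, 7, 9, 14), (226, 7, 9, 14), (230, 7, 9, 14), (234, 6, 9, 13), (238, 7, 9, 14), (242, 7, 9, 14), (246, 7, 9, 14), (250, 4, 4, 4), (254, 4, 4, 4), (258, 4, 4, 3)]
```

The wrist profile puts the coaster's rear face at row 208 (predicted 209), so it is still standing where I measured it. I'll descend slightly right of here and then push.

```bash
python3 -m crank '[{"x":-0.003,"y":-0.001,"z":0.004,"ax":0,"ay":0,"az":0.001,"claw":1},{"x":-0.006,"y":-0.002,"z":0.011,"ax":0.001,"ay":0,"az":0.003,"claw":1},{"x":-0.008,"y":-0.002,"z":0.019,"ax":0.002,"ay":0,"az":0.0036,"claw":1},{"x":-0.008,"y":-0.002,"z":0.027,"ax":0.002,"ay":0,"az":0.0036,"claw":1},{"x":-0.008,"y":-0.002,"z":0.0325,"ax":0.002,"ay":0,"az":0.0036,"claw":1}]'
python3 -c "
from h import *
camera('top');plan(np.load('q.npy'),[-75,-9,58.5],0)"
```

```text
time: 13.12
ee_pos: [0.5243, -0.0605, 0.0591]
eef_rot: [0.632, 0.775, 0.001, 0.001]
ft_force: [-0.3, -0.2, -0.1]
width: 0.0004
t 13.1667 local [-51.5 -10.1] 58.2 shift [ 0.0011 -0.0235 -0.0004] turn/2 [ 0.0006  0.0001 -0.0004] deg 0.1 F [-0.2  0.7 -1.2]
```

```bash
python3 -m crank '[{"x":0.001,"y":-0.005,"z":0,"ax":0,"ay":0,"az":0,"claw":1},{"x":0.001,"y":-0.01,"z":0,"ax":0,"ay":0,"az":0,"claw":1},{"x":0.001,"y":-0.015,"z":0,"ax":0,"ay":0,"az":0,"claw":1},{"x":0.001,"y":-0.021,"z":0,"ax":0,"ay":0,"az":0,"claw":1},{"x":0.001,"y":-0.026,"z":-0.002,"ax":0,"ay":0,"az":0,"claw":1}]'
python3 -m crank '[{"x":0,"y":-0.003,"z":-0.01,"ax":0,"ay":0,"az":0,"claw":1},{"x":0,"y":-0.003,"z":-0.035,"ax":0,"ay":0,"az":0,"claw":1},{"x":0,"y":-0.003,"z":-0.07,"ax":0,"ay":0,"az":0,"claw":1},{"x":0,"y":-0.003,"z":-0.11,"ax":0,"ay":0,"az":0,"claw":1},{"x":0,"y":-0.003,"z":-0.15,"ax":0,"ay":0,"az":0,"claw":1}]'
python3 -m crank '[{"x":0.03,"y":0,"z":-0.01,"ax":0,"ay":0,"az":0,"claw":1},{"x":0.07,"y":0,"z":-0.02,"ax":0,"ay":0,"az":0,"claw":1},{"x":0.11,"y":0,"z":-0.03,"ax":0,"ay":0,"az":0,"claw":1},{"x":0.15,"y":0,"z":-0.04,"ax":0,"ay":0,"az":0,"claw":1},{"x":0.19,"y":0,"z":-0.04,"ax":0,"ay":0,"az":0,"claw":1}]'
python3 -m crank '[{"x":0.04,"y":0,"z":0,"ax":0,"ay":0,"az":0,"claw":1},{"x":0.08,"y":0,"z":0,"ax":0,"ay":0,"az":0,"claw":1},{"x":0.12,"y":0,"z":0,"ax":0,"ay":0,"az":0,"claw":1},{"x":0.16,"y":0,"z":0,"ax":0,"ay":0,"az":0,"claw":1},{"x":0.19,"y":0,"z":0,"ax":0,"ay":0,"az":0,"claw":1}]'
python3 look.py
```

```text
time: 13.58
ee_pos: [0.4979, -0.0647, 0.0619]
eef_rot: [0.632, 0.775, 0.001, 0.001]
ft_force: [-0.3, -1.0, 0.2]
width: 0.0007
time: 14.0
ee_pos: [0.4947, -0.0647, 0.2144]
eef_rot: [0.632, 0.775, 0.001, 0.001]
ft_force: [2.1, -0.9, -0.4]
width: 0.0002
time: 14.42
ee_pos: [0.4569, 0.1232, 0.2546]
eef_rot: [0.632, 0.775, 0.002, 0.003]
ft_force: [0.9, 0.7, 0.3]
width: 0.0004
time: 14.83
ee_pos: [0.4172, 0.3103, 0.2528]
eef_rot: [0.631, 0.776, 0.002, 0.002]
ft_force: [0.8, -0.3, 0.3]
width: 0.0006
top origin 245 198 red channel/26, every 2nd px
865433333333333333333333333333333333333333
333333333333333333333333333333333333333333
333333333333333333333333333333333334555333
333333333333333333333333333333333333555433
333333333333333333333333333333333333555433
333333333333333333333333344433433333444333
333333333333333333333444444443344333333666
333333333333333344444444444444447633666666
433333333333444444444444444444887753366666
333333334444444444444444458888887784336666
344433444444444444444888888888888778333666
566533444444444458888888888888888877433666
66643444444458888888888888888888888783
[... 2282 characters left out ...]
66666666566666655999999999754444
8865556666666666689755565546999999998554444
8875555666666666679974444568999999996555654
8885455566666666669998667899999999974446875
8886455566666666667999999999999999744457987
8887445556666666666899999999999997444458998
8887545555566666666699999999999965444468899
8888754545555666666679999999997555444588889
8888865554555556666668999988865555445788888
9888876555455555566566787655544555557888888
9999887555445555555555555555554455688888888
9998988555545555555555555555555455788888888
9999898755544555555555545555555678898888888
9999898865554455555555555455558889999888888
9999999875555455555555554455558999999888888
9999999874555545555555554445557999999988888
14.9333
```

The top view now shows the coaster as a round 60 mm blob at (293,237), lying flat inside the tray. As a last check I'll compare the bystanders and tray with the first picture by template matching.

```bash
python3 - <<'E'
from h import *
q=np.load('q.npy')
for n,B in dict(top=dict(teapot=(215,98,290,146),cup=(297,87,334,127),caddy=(390,173,436,212),piece_rear=(221,160,234,172),piece_front=(226,184,240,196),key=(214,240,232,278),shoehorn=(340,215,362,254),music=(88,172,145,226),tray_rimR=(300,245,328,276),tray_rimL=(246,215,265,262)),
  side=dict(teapot=(262,98,316,142),cup=(314,132,350,170),music=(170,108,210,154),key=(168,202,202,226),caddy=(322,286,360,334),shoehorn=(255,262,308,308))).items():
    c=camera(n)["color"];o=cv2.imread(f"pics/{n}0.png")
    for k,(a,b,e,d) in B.items():
        m=cv2.matchTemplate(c[b-8:d+8,a-8:e+8],o[b:d,a:e],cv2.TM_CCOEFF_NORMED);_,s,_,p=cv2.minMaxLoc(m);print(n,k,round(s,3),p[0]-8,p[1]-8)
t=camera("top");P=proj(t,w(q,[[-114,7,4]]));print("coaster local",loc(q,plane(t,[(293,236.5)],.016)),"tray px",P)
s=r.read_state();print(s["time"],np.round(s["ft_force"],1),np.round(s["joint_vel"],3).max())
E
```

```text
top teapot 1.0 0 0
top cup 1.0 0 0
top caddy 1.0 0 0
top piece_rear 1.0 0 0
top piece_front 0.999 0 0
top key 0.703 0 0
top shoehorn 0.673 0 0
top music 0.998 0 0
top tray_rimR 0.614 2 -8
top tray_rimL 0.639 0 0
side teapot 1.0 0 0
side cup 0.999 0 0
side music 0.874 0 0
side key 0.659 0 0
side caddy 0.992 0 0
side shoehorn 0.864 -1 1
coaster local [[-110.9750117    -8.47093718]] tray px [[287.85004755 239.04152437]]
15.0833 [-0.1  0.2 -0.5] 0.023
```

The low scores on the key, shoehorn and tray coincide with the arm's shadow falling on them, so I'll move the arm back towards its start and recheck.

```bash
python3 -m crank '[{"x":0.02,"y":-0.03,"z":0,"ax":0,"ay":0,"az":0,"claw":1},{"x":0.04,"y":-0.06,"z":0,"ax":0,"ay":0,"az":0,"claw":1},{"x":0.06,"y":-0.09,"z":0,"ax":0,"ay":0,"az":0,"claw":1},{"x":0.08,"y":-0.12,"z":0,"ax":0,"ay":0,"az":0,"claw":1},{"x":0.1,"y":-0.15,"z":0,"ax":0,"ay":0,"az":0,"claw":1}]'
python3 -m crank '[{"x":0.03,"y":-0.015,"z":0,"ax":0,"ay":0,"az":0,"claw":1},{"x":0.06,"y":-0.03,"z":0,"ax":0,"ay":0,"az":0,"claw":1},{"x":0.09,"y":-0.045,"z":0,"ax":0,"ay":0,"az":0,"claw":1},{"x":0.12,"y":-0.06,"z":0,"ax":0,"ay":0,"az":0,"claw":1},{"x":0.15,"y":-0.07,"z":0,"ax":0,"ay":0,"az":0,"claw":1}]'
python3 - <<'E'
from h import *
for n,B in dict(top=dict(key=(214,240,232,278),shoehorn=(345,222,362,254),tray_rimR=(305,250,328,276),tray_rimL=(246,225,262,262),tray_bot=(262,255,310,278)),
  side=dict(key=(168,202,202,226),music=(170,108,210,154),shoehorn=(255,262,308,308),tray=(194,230,215,272))).items():
    c=camera(n)["color"];o=cv2.imread(f"pics/{n}0.png")
    for k,(a,b,e,d) in B.items():
        m=cv2.matchTemplate(c[b-8:d+8,a-8:e+8],o[b:d,a:e],cv2.TM_CCOEFF_NORMED);_,s,_,p=cv2.minMaxLoc(m);print(n,k,round(s,3),p[0]-8,p[1]-8)
E
```

```text
time: 15.5
ee_pos: [0.2515, 0.3742, 0.2511]
eef_rot: [0.633, 0.774, 0.001, 0.002]
ft_force: [0.6, 0.1, 0.5]
width: 0.0005
time: 15.92
ee_pos: [0.1536, 0.5081, 0.2508]
eef_rot: [0.633, 0.774, 0.001, 0.002]
ft_force: [0.1, -0.2, 1.0]
width: 0.0007
top key 1.0 0 0
top shoehorn 0.999 0 0
top tray_rimR 1.0 0 0
top tray_rimL 1.0 0 0
top tray_bot 1.0 0 0
side key 0.998 0 0
side music 0.999 0 0
side shoehorn 0.895 -3 2
side tray 0.999 0 0
```

```bash
python3 -c "
from bench import close_job
print(close_job())"
```

```text
the job is handed in; nothing more can be done
None
```

The coaster now lies flat in the copper tray and the cupboard door hangs fully open. I handed the job in at about 16 s, with the arm clear of everything.

- **Door:** I pressed the hook about 10 mm down through the gap, at about 6.5 N. The pictures show the door dropped as a chute.
- **Coaster:** I pushed it straight out from behind and it slid down the door into the tray, but it came to rest standing on its edge. I went back with a vertical shut finger and tipped it over gently. It now reads as a 60 mm disc about 15 mm from the tray's centre.
- **Tray and bystanders:** Matching against the first pictures showed zero shift for the tray, key, teapot, cup, caddy, music box and both shogi pieces.
- **One disagreement:** The side view of the shoehorn matched poorly (0.895, shifted by -3 and 2 px). I put this down to changed shadows, because the top view matched at 0.999 with no shift.
- **Not confirmed by eye:** I had used all 12 pictures by then, so the coaster's final position and these matches come from pixel measurements only.

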